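# Lay the coffee tray beside the ammikkallu

## Robot

A 6-joint arm with a two-finger parallel gripper is mounted at the origin on the work surface. World frame = base frame: x ahead of the robot, y to its left, z up, the work surface at z = 0. Lengths are in m, angles in rad, forces in N, time in s.
With the tool pointing down it reaches from about 0.35 to 0.775 m from the base axis. Payload 7.3 kg.
Tool frame: the origin (TCP) lies at the centre of the arm's flange, where the gripper is bolted on; the fingertips stand 178 mm ahead of it and the grasp point (between the pads) lies 159 mm ahead of it; z points along the fingers, y is the line along which they close (so a half turn about z gives the same grasp; the last joint's range is limited). The gripper opens to 92 mm and grips with 3 to 60 N. Pads are 19 mm wide; open, the fingers measure 130 mm over their backs; the gripper's body (75 mm by 190 mm) begins 47 mm behind the grasp point.
Start: joints at [-1.349, 0.342, 1.524, -0, 1.275, -0.146], TCP at [0.189, -0.49, 0.405] pointing down, gripper open.
Joint ranges: [-2.53, 2.53], [-0.77, 2.02], [0.04, 2.7], [-1, 4.14], [0.28, 2.66], [-3.11, 3.11]. Speed limits (rad/s): [2.57, 2.57, 3.14, 3.14, 3.14, 3.14].

## Interface

Orientations are given as a 3x3 rotation matrix whose columns are the frame's x, y, z axes.
In Python, from plant import robot, vision, workorder gives the robot as it stands. The module is installed in compiled form; this text tells all that it offers.
- The arm moves only by the shell command python3 -m crank 'ROWS' [OPENING] [FORCE]. ROWS is JSON, a list of rows, each a list of 2 entries, a list of its own where there are three numbers: the shift along the tool's x, y, z in units of 30 mm (1.0 is 30 mm), then the turn about the tool's z in units of 6 degrees (1.0 is 6 degrees). In form: [[[x, y, z], turn], ...]. A call has 1 to 5 rows; each row shifts and turns the commanded pose from where the row before left it, along the tool's axes as they then stand; what a row does not reach is not made up. A row lasts 1/8 s, in which the tool goes at most 62.5 mm and 10.7 degrees, less where a joint would pass 70% of its speed; a pose out of reach is approached as far as the arm can. A call is refused whole if a number of a shift passes 1 or a number of a turn 1, either way. A call with a gripper value outside its range is refused whole. OPENING is the finger opening in mm, from 0 to 91.8, set as the call begins (- or left out, the last holds). The fingers move at their own pace and stop on an object; FORCE is the grip in N (left out, the last holds). Time passes only in rows, so rows that do not move let the fingers close. It gives the time, the measured TCP pose, the force, the opening and the grip force at its end, in the units of the state.
- robot.read_state(): the state, without advancing time (a new reading comes with each control period).
- vision.camera(name): name is "scene" or "top" or "wrist"; returns a dict with "color" (384x512x3 uint8, blue, green, red), "range_z" (384x512 float32, m along the optical axis (not along the pixel's ray), 0 where there is no reading), "vertical_fov" (degrees; the focal length in pixels is half the picture's height over the tangent of half this angle, whatever the lens; pixels are square), "cx", "cy" (the principal point, pixels), "position" and "orientation" of the camera in the world. Camera axes: x right, y up, looking along -z (the intrinsics and any distortion apply to the point x, -y, -z); pixel columns grow to the right and rows downward; lengths in m; the calibration is good to about 2 mm. A picture is of the moment at which its call begins.
- workorder.job_done(): hands the job in; it is judged then, once.
The state is a dict: "time_s": time; "q": joint angles; "qd": joint speeds; "effort": joint torques, N m; "position": TCP position; "eef_rot": TCP orientation; "ft_force": force on the tool from outside, world axes, zero at the start; "wrist_torque": the same for the moment, N m; "gripper_width": opening from 0.0 (shut) to 1.0 (fully open); "gripper_force": force on a finger pad.
Only numpy, scipy, OpenCV 4.12 (cv2) and the standard library are available. Lean on these libraries where they do the work, as an engineer would, in place of code of your own. Each camera call takes 0.05 s, during which the arm holds its last target. There are 200 camera calls.

## Task

Lay the coffee tray: stand each of the three coffee tumblers upright in the davara of its own metal (brass in brass, copper in copper, steel in steel), and stand the sugar dabba in the middle of the cork coaster. Leave the davaras in their places on the tray, and leave the wide steel water tumbler and the brown ceramic cup where they stand; neither belongs on the tray.

Things in the scene. Friction and masses are not known exactly. Their poses are not given: they have to be found in the camera images.
- tumbler_brass: Coffee tumbler of yellow brass, a loose open cup, 92 mm high: outer diameter 52 mm at the foot, 55 mm at 40 mm, 57 mm at 83 mm, then a lip flaring to 63 mm at the rim; wall 2.5 mm, inner floor 4 mm thick; about 0.1 kg. It stands upright on the mat at the start. Origin: centre of the underside, z up.
- tumbler_copper: Coffee tumbler of reddish copper, a loose open cup, 92 mm high: outer diameter 52 mm at the foot, 55 mm at 40 mm, 57 mm at 83 mm, then a lip flaring to 63 mm at the rim; wall 2.5 mm, inner floor 4 mm thick; about 0.1 kg. It stands upright on the mat at the start. Origin: centre of the underside, z up.
- tumbler_steel: Coffee tumbler of grey stainless steel, a loose open cup, 92 mm high: outer diameter 52 mm at the foot, 55 mm at 40 mm, 57 mm at 83 mm, then a lip flaring to 63 mm at the rim; wall 2.5 mm, inner floor 4 mm thick; about 0.1 kg. It stands upright on the mat at the start. Origin: centre of the underside, z up.
- davara_brass: Davara (the wide, low saucer-cup in which the coffee tumbler is served) of yellow brass, loose, standing on the tray: 38 mm high, flaring rim 100 mm across, foot 82 mm across, wall 3 mm, flat inner floor 76 mm across and 3 mm above the underside; 0.15 kg. Origin: centre of the underside, z up.
- davara_copper: Davara (the wide, low saucer-cup in which the coffee tumbler is served) of reddish copper, loose, standing on the tray: 38 mm high, flaring rim 100 mm across, foot 82 mm across, wall 3 mm, flat inner floor 76 mm across and 3 mm above the underside; 0.15 kg. Origin: centre of the underside, z up.
- davara_steel: Davara (the wide, low saucer-cup in which the coffee tumbler is served) of grey stainless steel, loose, standing on the tray: 38 mm high, flaring rim 100 mm across, foot 82 mm across, wall 3 mm, flat inner floor 76 mm across and 3 mm above the underside; 0.15 kg. Origin: centre of the underside, z up.
- sugar_dabba: Closed steel sugar dabba, a loose cylindrical tin 58 mm in diameter: steel body to 62 mm, white plastic lid of the same diameter to 76 mm, and a white knob 18 mm across to 88 mm; about 0.22 kg. It stands upright on the mat. Origin: centre of the underside, z up.
- coaster: Round cork coaster 84 mm in diameter and 4 mm thick, fixed, lying on the tray. It and the three davaras take up the tray's four corners, in changing order, 124 x 150 mm between centres. The dark wooden serving tray is fixed, 270 x 320 mm, floor 6 mm thick, rim 22 mm high, turned as the coaster is. Origin: centre of the coaster's underside, z up.
- water_tumbler: Look-alike to leave alone: steel water tumbler, loose, 100 mm high, wider (74 mm at the rim, 70 mm at the foot), almost straight sided without a lip, two dark lines round it. Stands on the mat, a grey sheet 4 mm thick, 235 x 365 mm. Mat and tray lie side by side, sides changing. Origin: centre of the underside, z up.
- brown_cup: Look-alike to leave alone: dark brown ceramic cup without a handle, loose, 78 mm high, 70 mm across the rim. The mat's six standing things (coffee tumblers, dabba, water tumbler, cup) form two rows of three in changing order, about 117 mm between centres; a low purple scoop and bamboo tongs lie beyond. Origin: centre of the underside, z up.
There are look-alikes about, which are no part of the job. Leave any blue look-alike of the tumbler_steel alone. What is shaped like the sugar_dabba but turquoise is not meant.

How it is judged:
By the outcome, as a careful person would: the job done as asked, in the order asked, and still so for the second after the job is handed in, with the robot touching nothing.
It also fails if it takes over 120 s, if anything falls off the work surface, if the arm or the gripper's body presses on something with over 40 N, if the wrist force passes 120 N, or if a joint passes its speed limit or range.

## Working session

There is one attempt and no reset: what is moved stays moved. The work goes in short steps, Python scripts to look and compute and a shell command to move; the robot and the scene stay as the last step left them, time stands still between calls to the robot, and variables do not carry over. Pictures are saved under pics/ and viewed, at most 14 in all, crops included, and the job is handed in when it is done.

```bash
mkdir -p pics; cat > h.py <<'E'
import numpy as np,cv2
from plant import robot,vision
def cam(n):
    c=vision.camera(n); c['f']=c['color'].shape[0]/2/np.tan(np.radians(c['vertical_fov'])/2)
    c['position']=np.array(c['position']);c['orientation']=np.array(c['orientation']).reshape(3,3);return c
def ray(c,u,v):
    d=np.array([(u-c['cx'])/c['f'],-(v-c['cy'])/c['f'],-1.]);return c['position'],c['orientation']@d
def onz(c,u,v,z):
    p,d=ray(c,u,v);return p+d*(z-p[2])/d[2]
def cloud(c):
    r=c['range_z'];v,u=np.mgrid[:r.shape[0],:r.shape[1]]
    P=np.stack([(u-c['cx'])/c['f']*r,-(v-c['cy'])/c['f']*r,-r],-1)
    return P@c['orientation'].T+c['position']
E
python3 - <<'E'
from h import *
import pickle
s=robot.read_state();print(s['time_s'],s['position'],s['eef_rot'],s['gripper_width'])
a={}
for n in('top','scene'):
    c=cam(n);a[n]=c;print(n,{k:c[k] for k in c if k not in('color','range_z')},[k for k in c])
    cv2.imwrite(f'pics/{n}0.png',c['color'])
pickle.dump(a,open('a.pkl','wb'))
E
```

```text
0.0 [ 0.18877243 -0.48974329  0.40403825] [[ 9.33106676e-01  3.59599540e-01 -3.18874203e-04]
 [ 3.59599590e-01 -9.33105439e-01  1.54084233e-03]
 [ 2.56542941e-04 -1.55243730e-03 -9.99998762e-01]] 0.9962842457777772
top {'vertical_fov': 47.63552151211009, 'cx': 257.8655594251083, 'cy': 191.71192868360833, 'position': array([0.37414378, 0.00154987, 1.22847706]), 'orientation': array([[ 0.01415644,  0.99384622, -0.10986027],
       [-0.99988714,  0.01462331,  0.00344507],
       [ 0.00503039,  0.1097991 ,  0.99394107]]), 'f': np.float64(434.9570579199726)} ['color', 'range_z', 'vertical_fov', 'cx', 'cy', 'position', 'orientation', 'f']
scene {'vertical_fov': 42.29351277744851, 'cx': 257.00617262587144, 'cy': 189.48553002936265, 'position': array([ 1.2574645 , -0.84500765,  0.83105009]), 'orientation': array([[ 0.76126384, -0.36340687,  0.5370408 ],
       [ 0.64825126,  0.44661021, -0.61669249],
       [-0.01573762,  0.81760306,  0.57556716]]), 'f': np.float64(496.37319270622424)} ['color', 'range_z', 'vertical_fov', 'cx', 'cy', 'position', 'orientation', 'f']
```

View pics/top0.png

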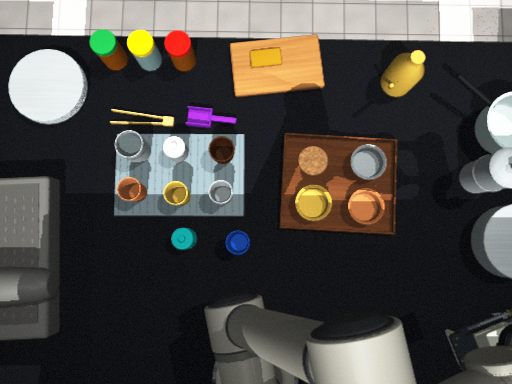

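View pics/scene0.png

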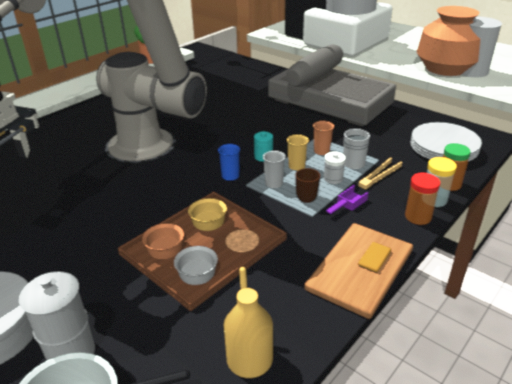

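Top view: copper tumbler (131,189), brass (176,193) and steel (220,192) form the near row. The water tumbler (130,146), dabba (174,147) and brown cup (221,150) form the far row. On the tray are the coaster (313,160), steel davara (368,162), brass davara (313,203) and copper davara (366,207).

There are three candidates for the steel tumbler: (220,192), (130,146) and blue (238,243). The one at (220,192) fits: it is grey, narrow and has a lip. (130,146) is wider and straight, and the other is blue. For the dabba, (174,147) is white-lidded steel, while (183,239) is turquoise. I'll confirm both in an enlarged crop.

```bash
python3 - <<'E'
from h import *
import pickle
from scipy.optimize import least_squares
a=pickle.load(open('a.pkl','rb'))
t=a['top']['color'][120:260,100:250];s=a['scene']['color'][110:220,210:400]
A=cv2.resize(t,(560,523),interpolation=3) ; B=cv2.resize(s,(0,0),fx=2.9,fy=2.9,interpolation=3)
cv2.imwrite('pics/crop1.png',cv2.resize(np.vstack([cv2.resize(t,(400,300)),cv2.resize(s,(400,300))]),(700,600*1)) if 0 else np.hstack([cv2.resize(t,(400,373),interpolation=3),cv2.copyMakeBorder(cv2.resize(s,(400,232),interpolation=3),0,141,0,0,0)]))
W={'cu':(131,189),'br':(176,193),'st':(220,192),'wat':(130,146),'dab':(174,147),'brn':(221,150),'coast':(313,160),'Dst':(368,162),'Dbr':(313,203),'Dcu':(366,207),'blue':(238,243),'turq':(183,239)}
P={k:cloud(a[k]) for k in a}
C={}
for k,(u,v) in W.items():
    w=P['top'][v-22:v+23,u-22:u+23].reshape(-1,3)
    p0=P['top'][v,u]
    # centre guess: ray to z~.08
    z=.09 if k in('cu','br','st','wat','dab','brn','blue','turq') else .04
    g=onz(a['top'],u,v,z)[:2]
    out=[]
    for n in('top','scene'):
        q=P[n].reshape(-1,3);q=q[(np.hypot(*(q[:,:2]-g).T)<.055)&(q[:,2]>.002)&(q[:,2]<.13)]
        zt=np.percentile(q[:,2],98)
        m=q[q[:,2]>zt-.010][:,:2].astype(np.float32)
        h=cv2.convexHull(m)[:,0]
        f=least_squares(lambda x:np.hypot(h[:,0]-x[0],h[:,1]-x[1])-x[2],[*g,.03],loss='soft_l1',f_scale=.002).x
        out+=[n,f[:2].round(4),'d',(2*f[2]).round(4),'zt',zt.round(4)]
    print(k,g.round(3),*out)
E
```

```text
cu [0.502 0.331] top [0.5041 0.3385] d 0.0608 zt 0.0961 scene [0.5083 0.3383] d 0.0639 zt 0.0966
br [0.493 0.213] top [0.4953 0.2157] d 0.0613 zt 0.0968 scene [0.4991 0.2155] d 0.0631 zt 0.0967
st [0.498 0.097] top [0.4995 0.0976] d 0.0609 zt 0.0959 scene [0.5031 0.0986] d 0.0626 zt 0.0961
wat [0.617 0.339] top [0.6215 0.3407] d 0.073 zt 0.1039 scene [0.6272 0.3408] d 0.0761 zt 0.1047
dab [0.616 0.222] top [0.621  0.2265] d 0.0549 zt 0.0902 scene [0.6272 0.2254] d 0.0571 zt 0.0896
brn [0.61  0.097] top [0.6165 0.0987] d 0.0683 zt 0.0831 scene [0.6207 0.0987] d 0.0716 zt 0.083
coast [ 0.596 -0.154] top [ 0.5961 -0.1541] d 0.1083 zt 0.0141 scene [ 0.5958 -0.1544] d 0.1085 zt 0.0132
Dst [ 0.593 -0.307] top [ 0.5945 -0.3058] d 0.098 zt 0.0454 scene [ 0.5963 -0.3044] d 0.0992 zt 0.045
Dbr [ 0.477 -0.154] top [ 0.4786 -0.1532] d 0.0978 zt 0.0452 scene [ 0.4814 -0.1514] d 0.0995 zt 0.0449
Dcu [ 0.468 -0.3  ] top [ 0.4708 -0.2975] d 0.0981 zt 0.0459 scene [ 0.4729 -0.297 ] d 0.0984 zt 0.045
blue [0.365 0.047] top [0.3679 0.0506] d 0.0611 zt 0.0933 scene [0.3713 0.0504] d 0.0633 zt 0.0926
turq [0.373 0.19 ] top [0.3767 0.1974] d 0.0512 zt 0.0883 scene [0.3827 0.1937] d 0.0501 zt 0.0873
```

View pics/crop1.png

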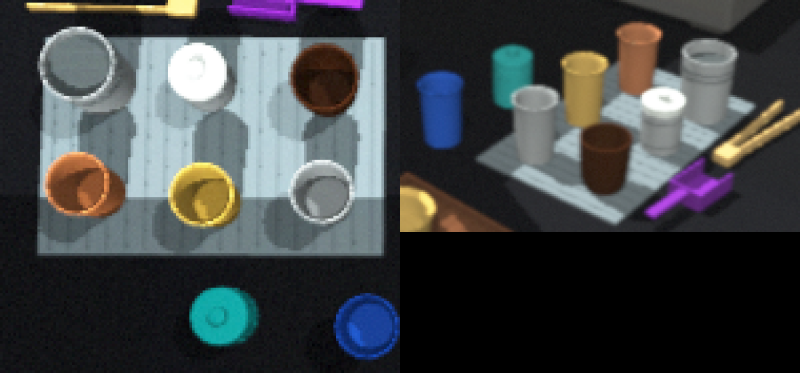

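The crop confirms it: the grey, lipped, narrow tumbler stands at the front right of the mat, at top-view pixel (220,192). The white-lidded dabba is in the middle of the back row at (174,147). The wide water tumbler has two dark lines, and the blue and turquoise look-alikes stand off the mat. I'll align the tool with the world axes and go over the tray for a wrist view.

```bash
python3 -m crank '[[[0,0,0],1],[[0,0,0],1],[[0,0,0],1],[[0,0,0],0.5],[[0,0,0],0]]' 90 20
python3 -m crank '[[[1,-0.75,0],0],[[1,-0.75,0],0],[[1,-0.75,0],0],[[1,-0.75,0],0],[[1,-0.75,0],0]]'
python3 -m crank '[[[1,-0.75,0],0],[[1,-0.75,0],0],[[1,-0.75,0],0],[[0,0,0],0],[[0,0,0],0]]'
python3 - <<'E'
from h import *
c=cam('wrist');print(c['position'],c['orientation'].round(3),c['f']);cv2.imwrite('pics/w1.png',c['color'])
import pickle;pickle.dump(c,open('w1.pkl','wb'))
E
```

```text
time_s: 0.72
position: [0.1888, -0.4898, 0.4044]
eef_rot: [[1.0, 0.002, -0.0], [0.002, -1.0, 0.001], [-0.0, -0.001, -1.0]]
ft_force: [0.2, 0.3, -0.8]
gripper_width: 0.981
gripper_force: 0.0
time_s: 1.35
position: [0.3395, -0.3764, 0.4046]
eef_rot: [[1.0, 0.003, -0.0], [0.003, -1.0, 0.0], [-0.0, -0.0, -1.0]]
ft_force: [0.4, -0.4, -0.8]
gripper_width: 0.983
gripper_force: 0.0
time_s: 1.98
position: [0.4283, -0.3097, 0.4045]
eef_rot: [[1.0, 0.002, -0.001], [0.002, -1.0, 0.0], [-0.001, -0.0, -1.0]]
ft_force: [-1.0, -0.1, 0.5]
gripper_width: 0.979
gripper_force: 0.0
[ 0.4991285  -0.30862731  0.38337521] [[ 0.002  0.964  0.265]
 [-1.     0.001  0.002]
 [ 0.001 -0.265  0.964]] 265.1005355151122
```

View pics/w1.png

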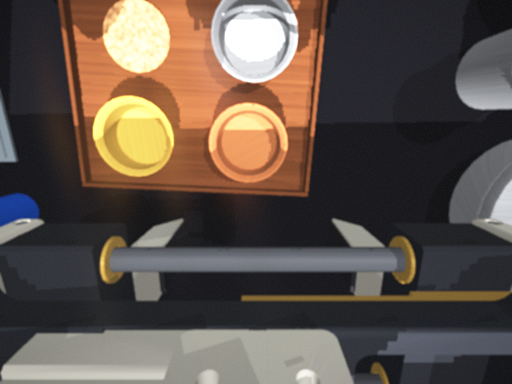

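Wrist view: the coaster is at (137,35), the steel davara at (254,38), brass at (134,136) and copper at (248,142). I'll refine these against the wrist depth and the cork's colour.

```bash
cat >> h.py <<'E'
from scipy.optimize import least_squares
def circ(m,g):
    h=cv2.convexHull(m[:,:2].astype(np.float32))[:,0]
    return least_squares(lambda x:np.hypot(h[:,0]-x[0],h[:,1]-x[1])-x[2],[*g,.03],loss='soft_l1',f_scale=.002).x
def rim(c,g,rad=.06,band=.01,zmax=.13):
    q=cloud(c).reshape(-1,3);q=q[(np.hypot(*(q[:,:2]-g).T)<rad)&(q[:,2]>.03)&(q[:,2]<zmax)]
    zt=np.percentile(q[:,2],98);f=circ(q[q[:,2]>zt-band],g);return f[:2].round(4),(2*f[2]).round(4),zt.round(4)
E
python3 - <<'E'
from h import *
import pickle
w=pickle.load(open('w1.pkl','rb'));a=pickle.load(open('a.pkl','rb'));a['wrist']=w
for k,g in {'Dst':(.595,-.305),'Dbr':(.48,-.152),'Dcu':(.472,-.297)}.items(): print(k,rim(w,g))
for n,(u,v) in {'wrist':(137,35),'top':(313,160),'scene':(242,240)}.items():
    c=a[n];im=cv2.GaussianBlur(c['color'],(3,3),0).astype(int)
    hsv=cv2.cvtColor(im.astype(np.uint8),cv2.COLOR_BGR2HSV)
    print(n,c['color'][v,u],hsv[v,u],'tray',im[v,u+ (45 if n=='wrist' else 22)],hsv[v,u+(45 if n=='wrist' else 22)], 'range z',cloud(c)[v-3:v+4,u-3:u+4].reshape(-1,3).mean(0).round(4))
    m=(im[...,2]>.5*(im[v-3:v+4,u-3:u+4,2].mean()+im[v,u+(45 if n=='wrist' else 22),2])).astype(np.uint8)
    m[:]=cv2.morphologyEx(m,cv2.MORPH_OPEN,np.ones((3,3)))
    l,lab=cv2.connectedComponents(m);ys,xs=np.where(lab==lab[v,u])
    p=np.array([onz(c,x,y,.010) for x,y in zip(xs,ys)]);print(len(p),circ(p,p.mean(0)[:2]).round(4),p.mean(0).round(4))
E
```

```text
Dst (array([ 0.5934, -0.3052]), np.float64(0.0978), np.float64(0.0438))
Dbr (array([ 0.4785, -0.1527]), np.float64(0.0986), np.float64(0.0435))
Dcu (array([ 0.4708, -0.2973]), np.float64(0.0985), np.float64(0.0437))
wrist [206 251 255] [ 28  50 255] tray [ 89 140 226] [ 11 155 226] range z [ 0.6024 -0.1575  0.0085]
3748 [ 0.5997 -0.157   0.0414] [ 0.6002 -0.1581  0.01  ]
top [ 88 138 192] [ 15 139 192] tray [34 55 93] [ 11 162  93] range z [ 0.6019 -0.1582  0.0095]
829 [ 0.5677 -0.1354  0.0731] [ 0.5886 -0.1463  0.01  ]
scene [ 92 132 172] [ 15 119 172] tray [41 59 89] [ 11 138  89] range z [ 0.6052 -0.1571  0.0101]
737 [ 0.5778 -0.1289  0.0738] [ 0.5948 -0.1486  0.01  ]
```

```bash
python3 -m crank '[[[0.2,-1,0],0],[[0.2,-1,0],0],[[0.2,-1,0],0],[[0.2,-1,0],0],[[0.2,-1,0],0]]'
python3 -m crank '[[[0.2,-1,0],0],[[0.2,-1,0],0],[[0.2,-1,0],0],[[0.2,-1,0],0],[[0.2,-1,0],0]]'
python3 -m crank '[[[0.1,-1,0],0],[[0,-1,0],0],[[0,-1,0],0],[[0,-0.6,0],0],[[0,0,0],0]]'
python3 - <<'E'
from h import *
c=cam('wrist');cv2.imwrite('pics/w2.png',c['color'])
for k,g in dict(cu=(.504,.3385),br=(.496,.2155),st=(.4995,.098),dab=(.621,.226)).items():
    try: print(k,rim(c,g,.05))
    except Exception as e: print(k,e)
E
```

```text
time_s: 2.65
position: [0.4579, -0.1596, 0.4048]
eef_rot: [[1.0, -0.0, 0.0], [-0.0, -1.0, -0.0], [0.0, 0.0, -1.0]]
ft_force: [0.9, 0.2, -0.8]
gripper_width: 0.981
gripper_force: 0.0
time_s: 3.28
position: [0.488, -0.0097, 0.4048]
eef_rot: [[1.0, -0.0, 0.0], [-0.0, -1.0, -0.0], [0.0, 0.0, -1.0]]
ft_force: [0.3, 0.0, 0.3]
gripper_width: 0.981
gripper_force: 0.0
time_s: 3.9
position: [0.491, 0.0986, 0.4047]
eef_rot: [[1.0, 0.002, 0.0], [0.002, -1.0, -0.0], [0.0, 0.0, -1.0]]
ft_force: [1.2, -0.4, 0.1]
gripper_width: 0.978
gripper_force: 0.0
cu (array([0.5039, 0.3388]), np.float64(0.0623), np.float64(0.0951))
br (array([0.495, 0.216]), np.float64(0.0619), np.float64(0.0952))
st (array([0.4994, 0.098 ]), np.float64(0.0617), np.float64(0.0956))
dab (array([0.6175, 0.2189]), np.float64(0.0315), np.float64(0.091))
```

View pics/w2.png

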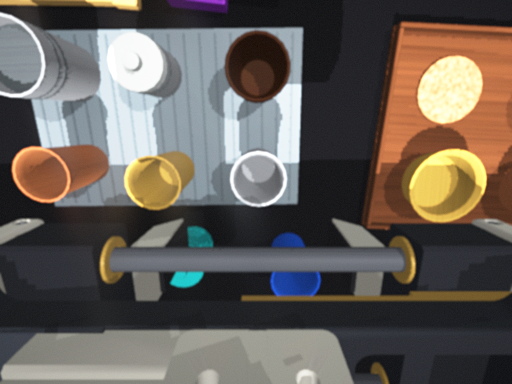

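The steel tumbler is at (258,178), brass at (155,182) and copper at (45,173). The dabba (137,62) and the look-alikes are where I expected. All three views agree, so I'll descend on steel.

```bash
python3 -m crank '[[[0.28,0,0.6],0],[[0,0,1],0],[[0,0,1],0],[[0,0,1],0],[[0,0,1],0]]'
python3 -m crank '[[[0,0,0.7],0],[[0,0,0.65],0],[[0,0,0],0],[[0,0,0],0]]'
python3 -m crank '[[[0,0,0],0],[[0,0,0],0],[[0,0,0],0],[[0,0,0],0],[[0,0,0],0]]' 45 15
```

```text
time_s: 4.58
position: [0.4996, 0.0971, 0.2659]
eef_rot: [[1.0, -0.0, 0.0], [-0.0, -1.0, -0.0], [0.0, 0.0, -1.0]]
ft_force: [0.7, -0.2, -0.2]
gripper_width: 0.981
gripper_force: 0.0
time_s: 5.08
position: [0.4999, 0.0978, 0.2269]
eef_rot: [[1.0, 0.0, 0.001], [0.0, -1.0, -0.0], [0.001, 0.0, -1.0]]
ft_force: [0.3, 0.2, -0.3]
gripper_width: 0.979
gripper_force: 0.0
time_s: 5.7
position: [0.4996, 0.0985, 0.2265]
eef_rot: [[1.0, 0.001, 0.001], [0.001, -1.0, -0.0], [0.001, 0.0, -1.0]]
ft_force: [-0.2, -0.3, 3.0]
gripper_width: 0.643
gripper_force: 13.7
```

```bash
python3 -m crank '[[[0,0,-1],0],[[0,0,-1],0],[[0,0,-1],0],[[0,0.4,-1],0],[[0,0.85,0],0]]'
python3 -m crank '[[[0.3,1,0],0],[[0.3,1,0],0],[[0.3,1,0],0],[[0.3,1,0],0],[[0.3,1,0],0]]'
python3 -m crank '[[[0.3,1,0],0],[[0.3,1,0],0],[[0.3,1,0],0],[[0.3,1,0],0],[[0.3,1,0],0]]'
python3 -m crank '[[[0.15,1,0],0],[[0,0.8,0],0],[[0,0.4,0],0],[[0,0,0],0],[[0,0,0],0]]'
```

```text
time_s: 6.32
position: [0.4998, 0.0613, 0.3483]
eef_rot: [[1.0, 0.003, 0.004], [0.003, -1.0, 0.0], [0.004, -0.0, -1.0]]
ft_force: [-0.4, -0.2, -1.5]
gripper_width: 0.645
gripper_force: 14.5
time_s: 6.95
position: [0.5448, -0.0899, 0.3458]
eef_rot: [[1.0, 0.001, -0.001], [0.001, -1.0, 0.0], [-0.001, -0.0, -1.0]]
ft_force: [0.3, 0.0, -0.4]
gripper_width: 0.641
gripper_force: 14.5
time_s: 7.58
position: [0.59, -0.2398, 0.3456]
eef_rot: [[1.0, 0.001, -0.001], [0.001, -1.0, 0.001], [-0.001, -0.001, -1.0]]
ft_force: [0.5, 0.3, -0.8]
gripper_width: 0.641
gripper_force: 14.5
time_s: 8.2
position: [0.5945, -0.304, 0.3463]
eef_rot: [[1.0, 0.002, -0.0], [0.002, -1.0, 0.0], [-0.0, -0.0, -1.0]]
ft_force: [-0.0, 0.9, -1.4]
gripper_width: 0.643
gripper_force: 14.5
```

```bash
python3 -m crank '[[[0,0.05,1],0],[[0,0,1],0],[[0,0,1],0],[[0,0,0.6],0],[[0,0,0.15],0]]'
python3 -m crank '[[[0,0,0.03],0],[[0,0,0.03],0],[[0,0,0],0]]'
```

```text
time_s: 8.82
position: [0.5945, -0.3057, 0.2329]
eef_rot: [[1.0, 0.002, -0.001], [0.002, -1.0, 0.001], [-0.001, -0.001, -1.0]]
ft_force: [-0.0, 0.4, -1.5]
gripper_width: 0.639
gripper_force: 14.5
time_s: 9.2
position: [0.5946, -0.3065, 0.2328]
eef_rot: [[1.0, 0.001, 0.001], [0.001, -1.0, -0.001], [0.001, 0.001, -1.0]]
ft_force: [-0.5, 0.1, -1.6]
gripper_width: 0.644
gripper_force: 14.5
```

```bash
python3 -m crank '[[[0,0,0.04],0],[[0,0,0],0]]' | egrep 'posi|ft'; python3 -m crank '[[[0,0,0.04],0],[[0,0,0],0]]'| egrep 'posi|ft'
```

```text
position: [0.5946, -0.3066, 0.2315]
ft_force: [0.5, 0.3, 3.6]
position: [0.5947, -0.307, 0.2311]
ft_force: [-1.5, -1.9, 6.5]
```

Contact. Release, rise, and check with the wrist and top cameras.

```bash
python3 -m crank '[[[0,0,-0.03],0],[[0,0,0],0],[[0,0,0],0],[[0,0,0],0]]' 90
python3 -m crank '[[[0,0,-0.5],0],[[0,0,-1],0],[[0,0,-1],0],[[0,0,-1],0],[[0,-1,-0.5],0]]'
python3 - <<'E'
from h import *
c=cam('wrist');cv2.imwrite('pics/w3.png',c['color'])
print(rim(c,(.594,-.3055),.045),rim(c,(.594,-.3055),.06,zmax=.05))
E
```

```text
time_s: 10.2
position: [0.5944, -0.3063, 0.2301]
eef_rot: [[1.0, 0.001, -0.0], [0.001, -1.0, 0.0], [-0.0, -0.0, -1.0]]
ft_force: [-0.1, -0.1, -0.1]
gripper_width: 0.972
gripper_force: 0.0
time_s: 10.82
position: [0.5943, -0.2777, 0.3536]
eef_rot: [[1.0, -0.001, 0.004], [-0.001, -1.0, -0.003], [0.004, 0.003, -1.0]]
ft_force: [1.0, -0.5, 1.1]
gripper_width: 0.982
gripper_force: 0.0
(array([ 0.5945, -0.3071]), np.float64(0.0618), np.float64(0.1005)) (array([ 0.5939, -0.305 ]), np.float64(0.0987), np.float64(0.0486))
```

View pics/w3.png

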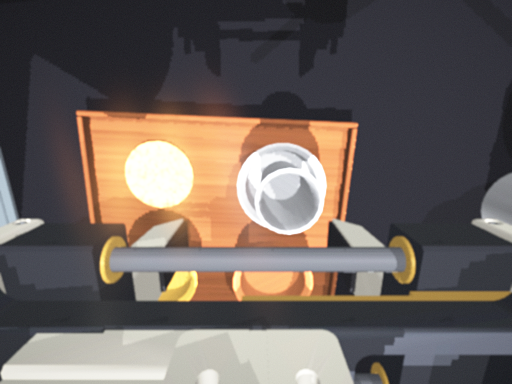

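The steel tumbler (287,190) stands upright inside its davara, with its rim at z=0.1005. Brass next.

```bash
for i in 1; do python3 -m crank '[[[-0.2,-1,0],0],[[-0.2,-1,0],0],[[-0.2,-1,0],0],[[-0.2,-1,0],0],[[-0.2,-1,0],0]]'
python3 -m crank '[[[-0.2,-1,0],0],[[-0.2,-1,0],0],[[-0.2,-1,0],0],[[-0.2,-1,0],0],[[-0.2,-1,0],0]]'
python3 -m crank '[[[-0.2,-1,0],0],[[-0.2,-1,0],0],[[-0.2,-1,0],0],[[-0.2,-1,0],0],[[-0.2,-1,0],0]]'
python3 -m crank '[[[-0.3,-0.9,0],0],[[0,-0.5,0],0],[[0,0,0],0],[[0,0,0],0]]'; done | egrep 'posi|ft'
```

```text
position: [0.564, -0.1254, 0.3515]
ft_force: [-0.5, 0.3, 0.2]
position: [0.5338, 0.0246, 0.3515]
ft_force: [0.8, 0.4, -1.3]
position: [0.5036, 0.1745, 0.3515]
ft_force: [-0.3, -0.4, -0.0]
position: [0.4951, 0.2148, 0.3505]
ft_force: [0.6, -0.0, -0.3]
```

```bash
( python3 -m crank '[[[0,-0.05,1],0],[[0,0,1],0],[[0,0,1],0],[[0,0,0.7],0],[[0,0,0.43],0]]'
python3 -m crank '[[[0,0,0],0],[[0,0,0],0],[[0,0,0],0],[[0,0,0],0],[[0,0,0],0]]' 45 15
python3 -m crank '[[[0,0,0],0],[[0,0,-1],0],[[0,0,-1],0],[[0,0,-1],0],[[0,0,-1],0]]' ) | egrep 'posi|ft|grip'
```

```text
position: [0.495, 0.216, 0.2255]
ft_force: [-0.1, -0.2, 0.2]
gripper_width: 0.979
gripper_force: 0.0
position: [0.4951, 0.217, 0.2273]
ft_force: [0.2, -2.0, 6.9]
gripper_width: 0.651
gripper_force: 13.3
position: [0.4945, 0.217, 0.3472]
ft_force: [0.3, -0.3, -1.4]
gripper_width: 0.651
gripper_force: 14.4
```

```bash
( python3 -m crank '[[[-0.05,0.7,0],0],[[-0.05,1,0],0],[[-0.05,1,0],0],[[-0.05,1,0],0],[[-0.05,1,0],0]]'
python3 -m crank '[[[-0.05,1,0],0],[[-0.05,1,0],0],[[-0.05,1,0],0],[[-0.05,1,0],0],[[-0.05,1,0],0]]'
python3 -m crank '[[[0,1,0],0],[[0,1,0],0],[[0,0.6,0],0],[[0,0,0],0],[[0,0,0],0]]' ) | egrep 'posi|ft|grip'
```

```text
position: [0.4871, 0.0752, 0.3463]
ft_force: [0.4, 0.0, -1.1]
gripper_width: 0.649
gripper_force: 14.4
position: [0.4799, -0.0748, 0.3463]
ft_force: [-0.2, -0.6, -1.5]
gripper_width: 0.652
gripper_force: 14.4
position: [0.4802, -0.1512, 0.3464]
ft_force: [-0.6, -0.2, -1.1]
gripper_width: 0.652
gripper_force: 14.4
```

```bash
( python3 -m crank '[[[-0.05,0.05,1],0],[[0,0,1],0],[[0,0,1],0],[[0,0,0.6],0],[[0,0,0.15],0]]'
python3 -m crank '[[[0,0,0.05],0],[[0,0,0],0]]'; python3 -m crank '[[[0,0,0.04],0],[[0,0,0],0]]' ) | egrep 'posi|ft|grip'
```

```text
position: [0.4786, -0.1524, 0.2331]
ft_force: [-0.6, -0.9, -1.0]
gripper_width: 0.654
gripper_force: 14.4
position: [0.4791, -0.1534, 0.2333]
ft_force: [0.4, -0.2, -1.4]
gripper_width: 0.652
gripper_force: 14.4
position: [0.4791, -0.1538, 0.2322]
ft_force: [-0.3, -1.3, 4.7]
gripper_width: 0.648
gripper_force: 13.4
```

```bash
( python3 -m crank '[[[0,0,0],0],[[0,0,0],0],[[0,0,0],0],[[0,0,0],0]]' 90
python3 -m crank '[[[0,0,-0.5],0],[[0,0,-1],0],[[0,0,-1],0],[[0,0,-1],0],[[0,-0.42,-0.5],0]]'
python3 -m crank '[[[0.05,-1,0],0],[[0.05,-1,0],0],[[0.05,-1,0],0],[[0.05,-1,0],0],[[0.05,-1,0],0]]'
python3 -m crank '[[[0.05,-1,0],0],[[0.05,-1,0],0],[[0.05,-1,0],0],[[0.05,-1,0],0],[[0.05,-1,0],0]]'
python3 -m crank '[[[0.05,-1,0],0],[[0.05,-1,0],0],[[0.05,-1,0],0],[[0.05,-1,0],0],[[0.05,-1,0],0]]'
python3 -m crank '[[[0.05,-1,0],0],[[0,0,0],0],[[0,0,0],0]]' ) | egrep 'posi|ft|grip'
python3 - <<'E'
from h import *
c=cam('wrist');print(rim(c,(.504,.3388),.045),'dab',rim(c,(.621,.226),.045,.025))
c=cam('top');cv2.imwrite('pics/t2.png',c['color']);print('brass',rim(c,(.479,-.153),.045),rim(c,(.4785,-.153),.06,zmax=.05))
E
```

```text
position: [0.4787, -0.1535, 0.2312]
ft_force: [-0.7, -0.3, -0.1]
gripper_width: 0.97
gripper_force: 0.0
position: [0.4789, -0.141, 0.3537]
ft_force: [1.0, 0.5, -0.1]
gripper_width: 0.982
gripper_force: 0.0
position: [0.4856, 0.0108, 0.3512]
ft_force: [0.6, 0.4, -0.4]
gripper_width: 0.98
gripper_force: 0.0
position: [0.4927, 0.1607, 0.3512]
ft_force: [0.7, -0.0, -0.4]
gripper_width: 0.98
gripper_force: 0.0
position: [0.4998, 0.3107, 0.3511]
ft_force: [0.8, -0.1, 0.6]
gripper_width: 0.982
gripper_force: 0.0
position: [0.5016, 0.339, 0.351]
ft_force: [-0.1, 0.0, 0.1]
gripper_width: 0.982
gripper_force: 0.0
(array([0.5037, 0.3389]), np.float64(0.062), np.float64(0.0954)) dab (array([0.6208, 0.2283]), np.float64(0.0574), np.float64(0.0914))
brass (array([ 0.4794, -0.1552]), np.float64(0.0613), np.float64(0.1025)) (array([ 0.4786, -0.1532]), np.float64(0.0978), np.float64(0.0473))
```

View pics/t2.png

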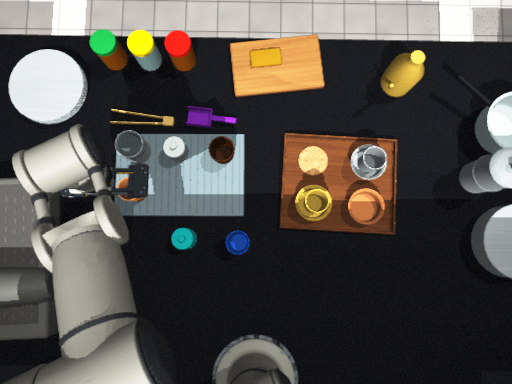

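The brass tumbler (316,203) and the steel one (371,161) stand inside their davaras; nothing else moved. Now copper.

```bash
( python3 -m crank '[[[0.07,0,1],0],[[0,0,1],0],[[0,0,1],0],[[0,0,0.7],0],[[0,0,0.43],0]]'
python3 -m crank '[[[0,0,0],0],[[0,0,0],0],[[0,0,0],0],[[0,0,0],0],[[0,0,0],0]]' 45 15
python3 -m crank '[[[0,0,0],0],[[0,0,-1],0],[[0,0,-1],0],[[0,0,-1],0],[[0,0,-1],0]]' ) | egrep 'posi|ft|grip'
```

```text
position: [0.5042, 0.3383, 0.2265]
ft_force: [0.1, -1.0, 0.3]
gripper_width: 0.978
gripper_force: 0.0
position: [0.5045, 0.339, 0.2283]
ft_force: [0.5, -1.3, 7.3]
gripper_width: 0.664
gripper_force: 14.0
position: [0.504, 0.3392, 0.3479]
ft_force: [-0.7, -0.4, -1.2]
gripper_width: 0.663
gripper_force: 14.7
```

```bash
( python3 -m crank '[[[-0.05,0.7,0],0],[[-0.05,1,0],0],[[-0.05,1,0],0],[[-0.05,1,0],0],[[-0.05,1,0],0]]'
python3 -m crank '[[[-0.05,1,0],0],[[-0.05,1,0],0],[[-0.05,1,0],0],[[-0.05,1,0],0],[[-0.05,1,0],0]]'
python3 -m crank '[[[-0.05,1,0],0],[[-0.05,1,0],0],[[-0.05,1,0],0],[[-0.05,1,0],0],[[-0.05,1,0],0]]'
python3 -m crank '[[[-0.05,1,0],0],[[-0.05,1,0],0],[[-0.05,1,0],0],[[-0.05,1,0],0],[[-0.05,1,0],0]]'
python3 -m crank '[[[-0.05,1,0],0],[[0,0.5,0],0],[[0,0,0],0],[[0,0,0],0]]' ) | egrep 'posi|ft|grip'
```

```text
position: [0.4966, 0.1973, 0.3471]
ft_force: [-0.2, 0.2, -1.6]
gripper_width: 0.661
gripper_force: 14.7
position: [0.4893, 0.0473, 0.3472]
ft_force: [-0.4, 0.1, -0.3]
gripper_width: 0.664
gripper_force: 14.7
position: [0.4821, -0.1027, 0.3472]
ft_force: [0.1, -0.3, -1.2]
gripper_width: 0.662
gripper_force: 14.7
position: [0.4748, -0.2527, 0.3471]
ft_force: [-0.1, -0.2, -0.2]
gripper_width: 0.664
gripper_force: 14.7
position: [0.4736, -0.296, 0.3473]
ft_force: [-0.2, 0.0, -1.5]
gripper_width: 0.665
gripper_force: 14.7
```

```bash
( python3 -m crank '[[[-0.09,0.03,1],0],[[0,0,1],0],[[0,0,1],0],[[0,0,0.6],0],[[0,0,0.15],0]]'
python3 -m crank '[[[0,0,0.05],0],[[0,0,0],0]]'; python3 -m crank '[[[0,0,0.04],0],[[0,0,0],0]]' ) | egrep 'posi|ft|grip'
```

```text
position: [0.4708, -0.2966, 0.234]
ft_force: [-0.0, -0.1, -0.5]
gripper_width: 0.663
gripper_force: 14.7
position: [0.4711, -0.2978, 0.2343]
ft_force: [-0.1, 0.9, -0.7]
gripper_width: 0.661
gripper_force: 14.7
position: [0.4712, -0.2981, 0.2332]
ft_force: [1.3, 0.3, 4.7]
gripper_width: 0.667
gripper_force: 13.5
```

```bash
( python3 -m crank '[[[0,0,0],0],[[0,0,0],0],[[0,0,0],0],[[0,0,0],0]]' 90
python3 -m crank '[[[0,0,-0.5],0],[[0,0,-1],0],[[0,0,-1],0],[[0,0,-1],0],[[0,-0.5,-0.5],0]]'
python3 -m crank '[[[0.3,-1,0],0],[[0.3,-1,0],0],[[0.3,-1,0],0],[[0.3,-1,0],0],[[0.3,-1,0],0]]'
python3 -m crank '[[[0.3,-1,0],0],[[0.3,-1,0],0],[[0.3,-1,0],0],[[0.3,-1,0],0],[[0.3,-1,0],0]]'
python3 -m crank '[[[0.3,-1,0],0],[[0.3,-1,0],0],[[0.3,-1,0],0],[[0.3,-1,0],0],[[0.3,-1,0],0]]'
python3 -m crank '[[[0.3,-1,0],0],[[0.1,-0.9,0],0],[[0,0,0],0],[[0,0,0],0]]' ) | egrep 'posi|ft|grip'
python3 - <<'E'
from h import *
c=cam('wrist');print('dab knob',rim(c,(.621,.226),.02,.005),'dab',rim(c,(.621,.226),.045,.025))
cv2.imwrite('pics/w4.png',c['color'])
c=cam('top');print('cu',rim(c,(.471,-.298),.045),rim(c,(.471,-.298),.06,zmax=.05))
E
```

```text
position: [0.4708, -0.2978, 0.232]
ft_force: [0.1, 0.6, 0.3]
gripper_width: 0.973
gripper_force: 0.0
position: [0.4709, -0.283, 0.3547]
ft_force: [-0.1, 1.2, -0.5]
gripper_width: 0.979
gripper_force: 0.0
position: [0.5154, -0.1308, 0.3522]
ft_force: [-0.0, -0.4, 0.3]
gripper_width: 0.981
gripper_force: 0.0
position: [0.56, 0.0192, 0.3521]
ft_force: [0.4, 0.3, -0.3]
gripper_width: 0.977
gripper_force: 0.0
position: [0.6046, 0.1691, 0.3521]
ft_force: [0.9, 0.5, 0.0]
gripper_width: 0.98
gripper_force: 0.0
position: [0.6166, 0.2243, 0.352]
ft_force: [-0.5, -1.3, -0.1]
gripper_width: 0.979
gripper_force: 0.0
dab knob (array([0.6215, 0.2278]), np.float64(0.0169), np.float64(0.0915)) dab (array([0.6213, 0.2279]), np.float64(0.0573), np.float64(0.0912))
cu (array([ 0.4712, -0.2987]), np.float64(0.0612), np.float64(0.1035)) (array([ 0.4711, -0.2976]), np.float64(0.0977), np.float64(0.0485))
```

View pics/w4.png

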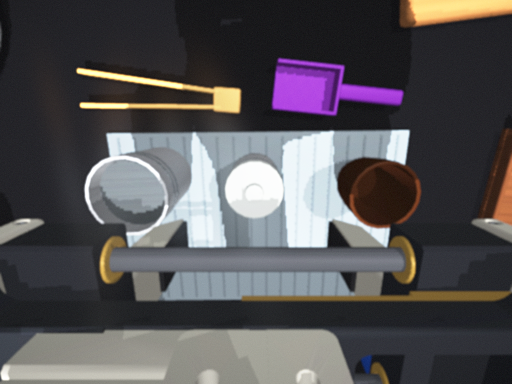

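Dabba (254,187) is centred between the water tumbler (127,190) and the cup (380,192), white lid confirmed. I'll narrow the opening and descend.

```bash
( python3 -m crank '[[[0.16,-0.12,1],0],[[0,0,1],0],[[0,0,1],0],[[0,0,0.7],0],[[0,0,0.5],0]]' 80
python3 -m crank '[[[0,0,0],0],[[0,0,0],0],[[0,0,0],0],[[0,0,0],0],[[0,0,0],0]]' 45 25
python3 -m crank '[[[0,0,0],0],[[0,0,-1],0],[[0,0,-1],0],[[0,0,-1],0],[[0,0,-1],0]]' ) | egrep 'posi|ft|grip'
```

```text
position: [0.6219, 0.227, 0.2252]
ft_force: [-0.1, 0.5, -0.3]
gripper_width: 0.871
gripper_force: 0.0
position: [0.6223, 0.228, 0.2274]
ft_force: [-0.1, -1.6, 6.4]
gripper_width: 0.628
gripper_force: 25.0
position: [0.6217, 0.228, 0.3465]
ft_force: [-0.2, -0.5, -2.6]
gripper_width: 0.628
gripper_force: 25.0
```

```bash
( python3 -m crank '[[[-0.05,0.7,0],0],[[-0.05,1,0],0],[[-0.05,1,0],0],[[-0.05,1,0],0],[[-0.05,1,0],0]]'
python3 -m crank '[[[-0.05,1,0],0],[[-0.05,1,0],0],[[-0.05,1,0],0],[[-0.05,1,0],0],[[-0.05,1,0],0]]'
python3 -m crank '[[[-0.1,1,0],0],[[-0.05,1,0],0],[[0,1,0],0],[[0,0.15,0],0],[[0,0,0],0]]'
python3 -m crank '[[[0,0,0],0],[[0,0,0],0]]' ) | egrep 'posi|ft|grip'
python3 - <<'E'
from h import *
c=cam('wrist')
p=cloud(c).reshape(-1,3);v,u=np.mgrid[:384,:512]
im=c['color'].astype(int).reshape(-1,3)
m=(np.abs(p[:,2]-.01)<.006)&(np.hypot(p[:,0]-.6,p[:,1]+.157)<.055)&(im[:,0]>140)
q=p[m];print(m.sum(),circ(q,(.6,-.157)) if m.sum()>50 else '')
cv2.imwrite('pics/w5.png',c['color'])
E
```

```text
position: [0.6138, 0.0848, 0.3439]
ft_force: [1.0, -0.4, -2.2]
gripper_width: 0.635
gripper_force: 25.0
position: [0.6062, -0.065, 0.344]
ft_force: [0.4, -0.3, -2.2]
gripper_width: 0.626
gripper_force: 25.0
position: [0.6023, -0.1579, 0.3449]
ft_force: [1.2, 0.6, -2.5]
gripper_width: 0.627
gripper_force: 25.0
position: [0.603, -0.1567, 0.3462]
ft_force: [0.5, 0.1, -2.2]
gripper_width: 0.631
gripper_force: 25.0
2065 [ 0.60124502 -0.15556495  0.04191342]
```

View pics/w5.png

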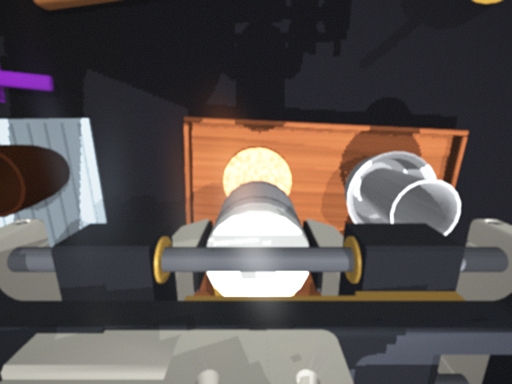

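The dabba hangs upright over the coaster (257,175), well clear of the steel tumbler (423,205). Lower it.

```bash
( python3 -m crank '[[[-0.05,0,1],0],[[0,0,1],0],[[0,0,1],0],[[0,0,0.55],0],[[0,0,0.15],0]]'
python3 -m crank '[[[0,0,0.05],0],[[0,0,0],0]]'; python3 -m crank '[[[0,0,0.04],0],[[0,0,0],0]]' ) | egrep 'posi|ft|grip'
```

```text
position: [0.6015, -0.1573, 0.2345]
ft_force: [0.1, -0.6, -1.9]
gripper_width: 0.624
gripper_force: 25.0
position: [0.6018, -0.1577, 0.2348]
ft_force: [0.4, -0.6, -1.9]
gripper_width: 0.63
gripper_force: 25.0
position: [0.6017, -0.1577, 0.2334]
ft_force: [0.7, -0.4, 2.8]
gripper_width: 0.629
gripper_force: 25.0
```

```bash
( python3 -m crank '[[[0,0,0],0],[[0,0,0],0],[[0,0,0],0],[[0,0,0],0]]' 85
python3 -m crank '[[[0,0,-0.5],0],[[0,0,-1],0],[[0,0,-1],0],[[0,0,-1],0],[[0,0,-1],0]]'
python3 -m crank '[[[-0.8,0,-0.5],0],[[-1,0,0],0],[[-1,0,0],0],[[-0.5,0,0],0],[[0,0,0],0]]' ) | egrep 'posi|ft|grip'
python3 - <<'E'
from h import *
c=cam('wrist');print('dab',rim(c,(.6,-.157),.045,.025))
p=cloud(c).reshape(-1,3);im=c['color'].astype(int).reshape(-1,3)
m=(np.abs(p[:,2]-.01)<.006)&(np.hypot(p[:,0]-.6,p[:,1]+.157)<.055)&(im[:,0]>140)
print(m.sum(),circ(p[m],(.6,-.157)) if m.sum()>50 else '')
for n in('top','scene'):
    c=cam(n);print(n,'dab',rim(c,(.6,-.157),.045,.025),*[rim(c,g,.045) for g in((.594,-.306),(.479,-.154),(.471,-.298))])
    cv2.imwrite(f'pics/{n}9.png',c['color'][100:330,100:420] if n=='scene' else c['color'])
    if n=='scene': cv2.imwrite('pics/scene9.png',cv2.resize(c['color'][120:320,90:400],None,fx=2.5,fy=2.5,interpolation=3))
E
```

```text
position: [0.6015, -0.1576, 0.2325]
ft_force: [0.6, -0.0, 0.0]
gripper_width: 0.92
gripper_force: 0.0
position: [0.6013, -0.1575, 0.3698]
ft_force: [0.2, -0.6, -0.5]
gripper_width: 0.924
gripper_force: 0.0
position: [0.5018, -0.1577, 0.3839]
ft_force: [0.1, -0.5, 0.2]
gripper_width: 0.928
gripper_force: 0.0
dab (array([ 0.6002, -0.1577]), np.float64(0.057), np.float64(0.0974))
1087 [ 0.59966491 -0.14952582  0.04741599]Traceback (most recent call last):
  File "<stdin>", line 7, in <module>
  File "h.py", line 20, in rim
    zt=np.percentile(q[:,2],98);f=circ(q[q[:,2]>zt-band],g);return f[:2].round(4),(2*f[2]).round(4),zt.round(4)
    return _quantile_unchecked(
        a, q, axis, out, overwrite_input, method, keepdims, weights)
    return _ureduce(a,
                    func=_quantile_ureduce_func,
    ...<5 lines>...
                    overwrite_input=overwrite_input,
                    method=method)
    r = func(a, **kwargs)
    result = _quantile(arr,
                       quantiles=q,
    ...<2 lines>...
                       out=out,
                       weights=wgt)
    slices_having_nans = np.isnan(arr[-1, ...])
                                  ~~~^^^^^^^^^
IndexError: index -1 is out of bounds for axis 0 with size 0
```

The arm hides the tray from the top camera, so I'll move aside and look.

```bash
( python3 -m crank '[[[0,-1,0],0],[[0,-1,0],0],[[0,-1,0],0],[[0,-1,0],0],[[0,-1,0],0]]'
python3 -m crank '[[[0,-1,0],0],[[0,-1,0],0],[[0,-1,0],0],[[0,-1,0],0],[[0,0,0],0]]') | egrep 'posi'
python3 - <<'E'
from h import *
for n in('top','scene'):
    c=cam(n)
    o=c['color'][120:320,90:400] if n=='scene' else c['color'][120:250,100:410]
    cv2.imwrite(f'pics/{n}9.png',cv2.resize(o,None,fx=2.5,fy=2.5,interpolation=3))
    for g in((.6,-.157),(.594,-.306),(.479,-.154),(.471,-.298),(.6215,.3407),(.6165,.0987)):
        try: print(n,rim(c,g,.045,.025 if g[0]==.6 else .01),rim(c,g,.06,zmax=.05)[0])
        except Exception as e: print('x')
E
```

```text
position: [0.503, -0.0065, 0.3826]
position: [0.5026, 0.1141, 0.3825]
top (array([ 0.6003, -0.1577]), np.float64(0.0567), np.float64(0.0991)) [ 0.601  -0.1581]
top (array([ 0.595 , -0.3073]), np.float64(0.0611), np.float64(0.1034)) [ 0.5943 -0.3051]
top (array([ 0.479 , -0.1551]), np.float64(0.0609), np.float64(0.1035)) [ 0.4785 -0.1532]
top (array([ 0.4713, -0.2986]), np.float64(0.0611), np.float64(0.103)) [ 0.4711 -0.2977]
top (array([0.6216, 0.3408]), np.float64(0.0729), np.float64(0.1047)) [0.6211 0.3403]
top (array([0.6166, 0.0991]), np.float64(0.0678), np.float64(0.0849)) [0.6121 0.1095]
scene (array([ 0.6049, -0.1587]), np.float64(0.0585), np.float64(0.0983)) [ 0.6057 -0.1598]
scene (array([ 0.5971, -0.307 ]), np.float64(0.0625), np.float64(0.1016)) [ 0.5964 -0.3048]
scene (array([ 0.4825, -0.1548]), np.float64(0.0617), np.float64(0.1018)) [ 0.4818 -0.1526]
scene (array([ 0.4737, -0.2974]), np.float64(0.0636), np.float64(0.1018)) [ 0.4735 -0.2973]
scene (array([0.6268, 0.3421]), np.float64(0.0769), np.float64(0.1049)) [0.6284 0.3387]
scene (array([0.621 , 0.0979]), np.float64(0.0708), np.float64(0.0839)) [0.6211 0.0989]
```

View pics/scene9.png

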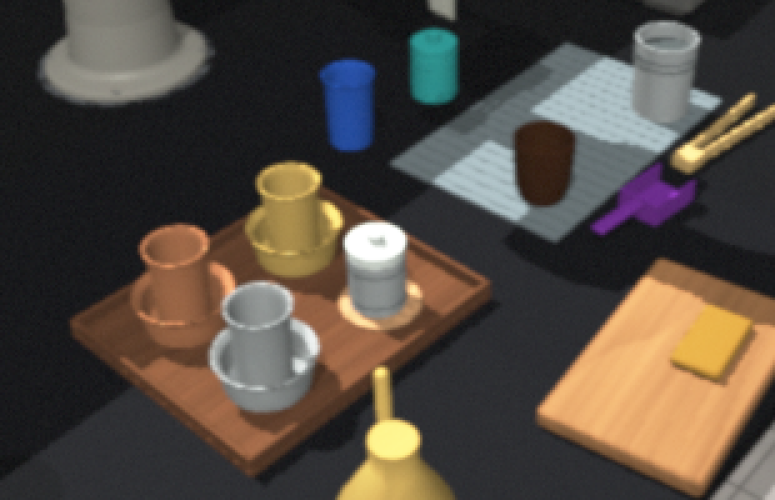

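View pics/top9.png

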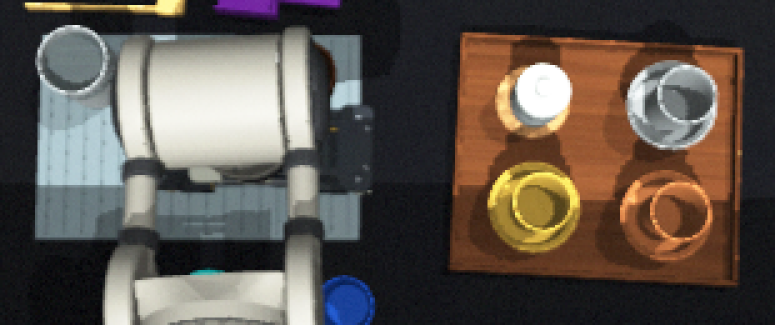

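The scene view shows each tumbler upright in the davara of its own metal: brass (290,215), copper (178,285) and steel (262,345). The dabba (377,270) is centred on the coaster (380,300). The top view agrees, and the cup and water tumbler have not moved.

```bash
python3 -c "
from plant import workorder
print(workorder.job_done())"
```

```text
the job is handed in; nothing more can be done
None
```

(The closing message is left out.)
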